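Open the upper half of the red offcut cage's split door

ROBOT

A 7-joint arm with a two-finger parallel gripper is mounted at the origin on the work surface. World frame = base frame: x ahead of the robot, y to its left, z up, the work surface at z = 0. Lengths are in m, angles in rad, forces in N, time in s.
With the tool pointing down it reaches from about 0.4 to 0.85 m from the base axis. Payload 10.4 kg.
Tool frame: the origin (TCP) lies between the finger pads; the fingertips stand tip_extent ahead of it and the grasp point (between the pads) lies 2 mm behind it (tip_extent is the distance from the TCP to the fingertips, in m); z points along the fingers, y is the direction in which the jaws open and shut (so a half turn about z gives the same grasp; the last joint's range is limited). The gripper opens to 87 mm and grips with 3 to 60 N. Pads are 19 mm wide; open, the fingers measure 117 mm over their backs; the gripper's body (75 mm by 190 mm) begins 51 mm behind the grasp point.
Start: joints at [-1.269, 0.332, -0.065, 1.46, 0.022, 1.35, -0.088], TCP at [0.199, 0.592, 0.24] pointing down, gripper open.
Joint ranges: [-2.6, 2.6], [-0.5, 2.12], [-1.47, 1.34], [0.16, 2.42], [-1.27, 4.41], [0.06, 2.06], [-2.6, 2.6]. Speed limits (rad/s): [2.22, 2.22, 2.79, 2.79, 3.14, 3.14, 3.14].

INTERFACE

Orientations are given as a unit quaternion [x, y, z, w].
In Python, from bench import read_state, camera, camera_params, close_job, tip_extent gives the robot as it stands. The module is installed in compiled form; this text tells all that it offers.
- The arm moves only by the tool send_rows, never from a script. Its argument "steps" is a list of rows, each a list of 7 numbers: the turn, a rotation vector about the tool's x, y, z in degrees, then the shift along the tool's x, y, z in m, then the gripper's target within -1 to 1 (shut at 1, half-way at 0, fully open at -1). In form: [[ax, ay, az, x, y, z, jaw], ...]. A call has exactly 10 rows; each row shifts and turns the pose as measured when the row begins, along the tool's axes as they then stand; what a row does not reach is not made up. A row lasts 1/10 s, in which the tool goes at most 50 mm and 8.59 degrees, less where a joint would pass 70% of its speed; a pose out of reach is approached as far as the arm can. A call with a gripper value outside its range is refused whole. The fingers move at their own pace and stop on an object; "force" is the grip in N (left out, the last holds). Time passes only in rows, so rows that do not move let the fingers close, or fill a call up. It gives the time, the measured TCP pose, the force and the opening at its end, in the units of the state.
- read_state(): the state, without advancing time (a new reading comes with each control period).
- camera(name): name is "scene" or "side" or "wrist"; returns (picture, depth): 384x512x3 uint8, blue, green, red; 384x512 float32, m along the optical axis (not along the pixel's ray), 0 where there is no reading.
- camera_params(name): a dict with "camera_matrix" (3x3 intrinsics, pixels), "world_from_camera" (4x4, takes a point from camera to world coordinates). Camera axes: x right, y down, z forward; pixel columns grow to the right and rows downward; lengths in m; the calibration is good to about 2 mm. The wrist camera is an equidistant fisheye: a pixel r from the principal point sees the ray r / f radians off the axis. A picture is of the moment at which its call begins: read the wrist's pose just before it. camera_params takes no time and is no camera call; for the wrist camera it gives the pose at the moment of the call.
- close_job(): hands the job in, once; it reports no verdict.
The state is a dict: "time": time; "joint_positions": joint angles; "joint_vel": joint speeds; "joint_torque": joint torques, N m; "ee_pos": TCP position; "eef_rot": TCP orientation; "ft_force": force on the tool from outside, world axes, zero at the start; "torque": the same for the moment, N m; "width": finger opening in m.
Only numpy, scipy, OpenCV 4.12 (cv2) and the standard library are available. Lean on these libraries where they do the work, as an engineer would, in place of code of your own. Each camera call takes 0.05 s, during which the arm holds its last target.

TASK

On the welding bench stand two offcut cages with split doors. Open the top half of the red cage's door, swinging it out until it stands about square to the cage, and leave it standing there; the red bottom half stays shut and bolted. Leave the blue cage alone.

Things in the scene. Friction and masses are not known exactly. Their poses are not given: they have to be found in the camera images.
- red_upper_grip (a point): Point on the grip of the red cage's upper half door: an upright red-painted steel rod, 14 mm across, ending 25 mm above this point and going on 75 mm below it; near the door's free edge. Cage roof and door top are 35 to 40 mm below this point, so fingers can take the rod from above, turned any way. Axes turn with the door: z up, -x out from its front; hinge axis at (+35, +165) mm in x, y.
- red_upper_hinge (a point): Point on the vertical hinge axis of the red upper half door, level with the grip point: thin air above the front left corner of the cage. The door swings towards the robot, its free edge clockwise about this axis seen from above. The fixed steel cages are 255 mm wide, 160 deep, 240 high, fronts to the robot, turned up to 12 degrees either way, and may swap places.
- red_upper (a joint): Angle of the red upper half door (panel 196 x 103 x 10 mm), rad: 0 closed, grows as it opens, stop at 1.9; square to the cage is 1.57. May start ajar by up to 0.3. It turns lightly (about 0.5 N at the grip), has no catch and stays where it is left.
- red_lower (a joint): Angle of the red lower half door (196 x 110 mm, same hinge line, below 126 mm height), rad: 0 closed. It is held shut by its bolt, with about a degree of play.
- red_bolt (a joint): Travel of the brass bolt on the front of the red lower half door, 105 mm above the bench, m: 0 shot into its keeper, grows to 0.035 as it is drawn.
- blue_upper_grip (a point): The same grip point on the other cage, whose half doors and grip rod are blue. Leave that cage as it is.

How it is judged:
By the outcome, as a careful person would: the job done as asked, in the order asked, and still so for the second after the job is handed in, with the robot touching nothing.
It also fails if it takes over 32 s, if anything falls off the work surface, if the arm or the gripper's body presses on something with over 40 N, if the wrist force passes 120 N, or if a joint passes its speed limit or range.

## Working session

There is one attempt and no reset: what is moved stays moved. The work goes in short steps, Python scripts to look and compute and a tool call to move; the robot and the scene stay as the last step left them, time stands still between calls to the robot, and variables do not carry over. Pictures are saved under pics/ and viewed, and the job is handed in when it is done.

Besides the shell and the picture viewer there is one more tool, called after "Request:" as name(argument=value, ...), one argument or row to a line, values as JSON. send_rows: Moves the arm, as the interface text tells. Its arguments: {"type":"object","properties":{"steps":{"type":"array"},"force":{"type":"number"}},"required":["steps"]}

```bash
mkdir -p pics
python3 - <<'E'
from bench import *
import bench,cv2,numpy as np
s=read_state();print(s);print(tip_extent if not callable(tip_extent) else tip_extent())
for n in("scene","side"):
    p,d=camera(n);cv2.imwrite(f"pics/{n}0.png",p);np.save(f"pics/{n}0.npy",d);q=camera_params(n);print(n,q)
    np.savez(f"pics/{n}0p.npz",**q)
E
```

```text
{'time': 0.0, 'joint_positions': array([-1.26861117,  0.33286165, -0.06470472,  1.46095178,  0.02159409,
        1.34985875, -0.08848141]), 'joint_vel': array([-5.77491005e-04,  3.45195507e-05, -1.26876439e-03, -6.83032744e-05,
        9.86338530e-04, -1.49436222e-04,  9.45019504e-04]), 'joint_torque': array([-3.82286305e-05, -6.23262405e+01,  2.49906513e-02, -3.89887691e+01,
       -6.12559053e-02,  3.97784729e-02,  1.19382980e-04]), 'ee_pos': array([0.1993267 , 0.59198817, 0.2387553 ]), 'eef_rot': array([ 1.61658529e-01,  9.86846513e-01, -6.87001977e-04, -8.41835814e-05]), 'ft_force': array([-0.31913864,  0.34186967, -0.17146957]), 'torque': array([-0.00690838,  0.04861476, -0.04003216]), 'width': 0.08700876777028536}
0.017
scene {'camera_matrix': array([[432.60784643,   0.        , 255.15581009],
       [  0.        , 432.60784643, 194.86208046],
       [  0.        ,   0.        ,   1.        ]]), 'world_from_camera': array([[-0.38801431,  0.55142227, -0.73849737,  1.41888035],
       [ 0.9214049 ,  0.25068884, -0.29693115,  0.28857404],
       [ 0.0213986 , -0.79566864, -0.60535405,  0.7845899 ],
       [ 0.        ,  0.        ,  0.        ,  1.        ]])}
side {'camera_matrix': array([[355.73641193,   0.        , 257.1112985 ],
       [  0.        , 355.73641193, 192.60794712],
       [  0.        ,   0.        ,   1.        ]]), 'world_from_camera': array([[ 0.74158489,  0.44711863, -0.50013676,  1.04729516],
       [ 0.67077478, -0.50600978,  0.54223177, -0.40143205],
       [-0.01063216, -0.73759002, -0.67516511,  0.69729492],
       [ 0.        ,  0.        ,  0.        ,  1.        ]])}
```

View pics/scene0.png

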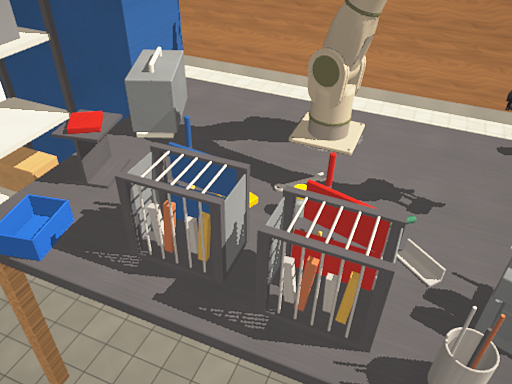

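View pics/side0.png

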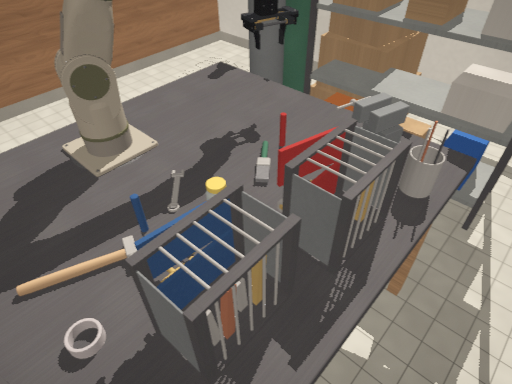

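The scene view shows the red rod with its top near (332,153), and the side view shows it near (283,115). The red upper half is slightly ajar. The blue cage is on the robot's right.

```bash
cat > h.py <<'E'
import numpy as np,cv2
def cloud(n,tag):
    q=np.load(f"pics/{n}{tag}p.npz");d=np.load(f"pics/{n}{tag}.npy");p=cv2.imread(f"pics/{n}{tag}.png")
    v,u=np.mgrid[:384,:512];K=q["camera_matrix"];T=q["world_from_camera"]
    P=np.stack([(u-K[0,2])/K[0,0]*d,(v-K[1,2])/K[1,1]*d,d],-1)@T[:3,:3].T+T[:3,3]
    b,g,r=[p[...,i].astype(int) for i in range(3)]
    red=(r>90)&(r>3*g)&(r>3*b)&(d>0)
    return p,d,P,red,K,T
E
python3 - <<'E'
from h import *
L=[]
for n in("scene","side"):
    p,d,P,red,K,T=cloud(n,"0")
    m=red&(P[...,0]>.2)&(P[...,0]<.9)&(P[...,1]>-.3)&(P[...,1]<.6)
    Q=P[m];print(n,len(Q),Q.min(0),Q.max(0))
    R=Q[Q[:,2]>.25];print(" rod",len(R),R.mean(0),np.median(R,0),R.std(0),R[:,2].max())
    vv,uu=np.where(m&(P[...,2]>.25));print(uu.min(),uu.max(),vv.min(),vv.max())
    for z in (.15,.18,.21,.225,.235,.245):
        S=Q[abs(Q[:,2]-z)<.006]
        if len(S)>5:
            i,j=S[:,1].argmin(),S[:,1].argmax();print(z,len(S),S[i],S[j])
    top=(P[...,2]>.232)&(P[...,2]<.25)&~red&(P[...,0]>.3)&(P[...,0]<1)&(P[...,1]<.5)&(P[...,1]>-.5)
    S=P[top];cv2.imwrite(f"pics/top_{n}.png",(top*255).astype(np.uint8))
    c,lab=0,0
    nl,l=cv2.connectedComponents(top.astype(np.uint8))
    for k in range(1,nl):
        A=P[l==k]
        if len(A)>60:
            r=cv2.minAreaRect(A[:,:2].astype(np.float32));print(" comp",len(A),r,cv2.boxPoints(r).round(3).tolist())
    L.append((P,m))
E
```

```text
scene 3576 [0.62264782 0.09804271 0.00975855] [0.70826724 0.29265233 0.30179295]
 rod 118 [0.62811434 0.1456682  0.27757601] [0.62835396 0.14565353 0.27756804] [0.00207795 0.00336435 0.01512637] 0.3017929521091965
328 335 153 174
0.15 283 [0.65305265 0.10404123 0.14857271] [0.70094619 0.29259128 0.1558084 ]
0.18 297 [0.65354087 0.10840773 0.17986196] [0.70301144 0.29218376 0.18023456]
0.21 115 [0.65198616 0.10479689 0.21168787] [0.70029609 0.29265233 0.20572292]
0.225 180 [0.65225839 0.10328679 0.2279388 ] [0.70311405 0.29193375 0.22111225]
0.235 280 [0.6527376  0.10512245 0.23422689] [0.68620338 0.25417985 0.23481022]
0.245 28 [0.62552371 0.13970127 0.24313682] [0.69595468 0.25274084 0.24149639]
 comp 2310 ((0.723495602607727, -0.1609477698802948), (0.18708108365535736, 0.2568438649177551), 1.1990412473678589) [[0.6269999742507935, -0.03500000014901161], [0.6330000162124634, -0.29100000858306885], [0.8199999928474426, -0.28700000047683716], [0.8140000104904175, -0.03099999949336052]]
 comp 3226 ((0.7682099938392639, 0.19466859102249146), (0.25477656722068787, 0.17417101562023163), 8
[... 1069 characters left out ...]
481, 0.06400000303983688], [0.8560000061988831, 0.3230000138282776], [0.6470000147819519, 0.32499998807907104]]
 comp 5120 ((0.7232069969177246, -0.16056282818317413), (0.18417344987392426, 0.2566770911216736), 0.9900421500205994) [[0.6290000081062317, -0.03400000184774399], [0.6330000162124634, -0.28999999165534973], [0.8169999718666077, -0.28700000047683716], [0.8130000233650208, -0.03099999949336052]]
 comp 61 ((0.6113556623458862, -0.2248787134885788), (0.01325555145740509, 0.007628058549016714), 67.82795715332031) [[0.6050000190734863, -0.23000000417232513], [0.6119999885559082, -0.23199999332427979], [0.6169999837875366, -0.2199999988079071], [0.6100000143051147, -0.21699999272823334]]
```

Request:
send_rows(
  steps=[
    [0,0,0,0,0,-0.03,-1],
    [0,0,0,-0.03,-0.015,-0.03,-1],
    [0,0,0,-0.03,-0.015,-0.03,-1],
    [0,0,0,-0.03,-0.015,-0.015,-1],
    [0,0,0,-0.03,-0.015,0,-1],
    [0,0,0,-0.03,-0.015,0,-1],
    [0,0,0,-0.03,-0.015,0,-1],
    [0,0,0,-0.03,-0.015,0,-1],
    [0,0,0,-0.03,-0.015,0,-1],
    [0,0,0,-0.03,-0.015,0,-1],
  ],
)

```text
time: 1.1
ee_pos: [0.4149, 0.3729, 0.3438]
eef_rot: [0.156, 0.988, -0.004, -0.002]
ft_force: [-0.1, 0.1, 0.4]
width: 0.087
```

Request:
send_rows(
  steps=[
    [0,0,0,-0.03,-0.017,0,-1],
    [0,0,0,-0.03,-0.017,0,-1],
    [0,0,0,-0.03,-0.017,0,-1],
    [0,0,0,-0.03,-0.017,0,-1],
    [0,0,0,-0.03,-0.017,0,-1],
    [0,0,0,-0.03,-0.017,0,-1],
    [0,0,0,-0.03,-0.017,0,-1],
    [0,0,0,-0.03,-0.017,0,-1],
    [0,0,0,-0.02,-0.01,0,-1],
    [0,0,0,0,0,0,-1],
  ],
)

```text
time: 2.1
ee_pos: [0.6253, 0.1379, 0.3404]
eef_rot: [0.159, 0.987, -0.008, -0.004]
ft_force: [0.9, -0.3, -0.4]
width: 0.0874
```

```bash
cat > go.py <<'E'
import sys,numpy as np
from bench import read_state
from scipy.spatial.transform import Rotation as R
def delta(target):
    s=read_state();M=R.from_quat(s["eef_rot"]).as_matrix()
    print("ee",s["ee_pos"].round(4),"F",s["ft_force"].round(1),"q",s["joint_positions"].round(2),"w",round(s["width"],4),"toolX",M[:,0].round(3),"toolY",M[:,1].round(3),"Z",M[:,2].round(3))
    print("tool delta",(M.T@(np.array(target)-s["ee_pos"])).round(4))
E
python3 - <<'E'
from go import *
delta([.623,.144,.34])
from bench import camera,camera_params
import cv2
q=camera_params("wrist");p,d=camera("wrist");cv2.imwrite("pics/w1.png",p);np.save("pics/w1.npy",d);np.savez("pics/w1p.npz",**q);print(q)
E
```

```text
ee [0.6253 0.1379 0.3404] F [ 0.9 -0.3 -0.4] q [-0.54  0.35  0.34  1.25 -0.1   1.57  1.04] w 0.0874 toolX [-0.949  0.315  0.006] toolY [ 0.314  0.949 -0.016] Z [-0.01  -0.014 -1.   ]
tool delta [0.0041 0.0051 0.0003]
{'camera_matrix': array([[297.31863964,   0.        , 254.41667572],
       [  0.        , 297.31863964, 187.59113335],
       [  0.        ,   0.        ,   1.        ]]), 'world_from_camera': array([[ 0.31488708,  0.91843125,  0.2394372 ,  0.55825673],
       [ 0.94899637, -0.30044053, -0.09561053,  0.16214368],
       [-0.01587506,  0.25733156, -0.96619276,  0.48633838],
       [ 0.        ,  0.        ,  0.        ,  1.        ]])}
```

View pics/w1.png

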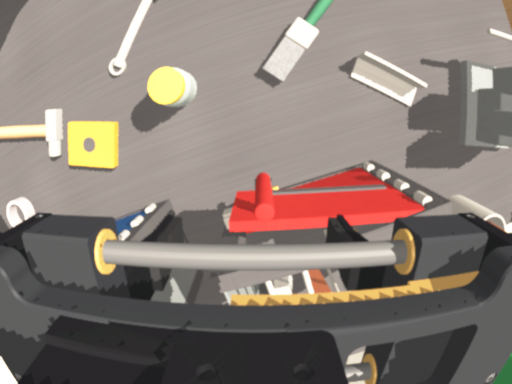

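The wrist view shows the rod with its top end near (264,207), between the fingers. I'll check it against the earlier position.

Run:
```python
import numpy as np
q=np.load("pics/w1p.npz");T=q["world_from_camera"];K=q["camera_matrix"]
def proj(X):
    c=T[:3,:3].T@(np.array(X)-T[:3,3]);th=np.arctan2(np.hypot(c[0],c[1]),c[2]);r=K[0,0]*th;h=np.hypot(c[0],c[1]);return K[0,2]+r*c[0]/h,K[1,2]+r*c[1]/h
print(proj([.623,.144,.301]),proj([.623,.144,.201]))
def ray(u,v,z):
    x,y=u-K[0,2],v-K[1,2];r=np.hypot(x,y);th=r/K[0,0];dd=T[:3,:3]@np.array([np.sin(th)*x/r,np.sin(th)*y/r,np.cos(th)]);return T[:3,3]+dd*(z-T[2,3])/dd[2]
print(ray(264,208,.301))
import cv2
p=cv2.imread("pics/w1.png");cv2.imwrite("pics/w1c.png",cv2.resize(p[150:240,210:330],None,fx=6,fy=6,interpolation=cv2.INTER_CUBIC))
```

```text
(np.float64(263.6451377246847), np.float64(213.59651143784032)) (np.float64(262.2263523781616), np.float64(178.95473704986318))
[0.61934006 0.14542117 0.301     ]
```

View pics/w1c.png

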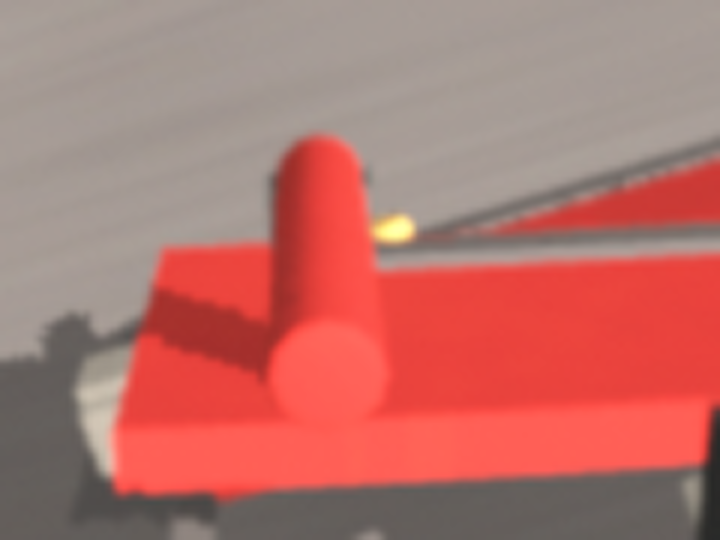

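The rod top centre is at (264.7,212), against a predicted (263.6,213.6), so the two agree within 2 mm. I'll descend and grip.

Request:
send_rows(
  steps=[
    [0.5,-0.5,0,0.004,0.005,0,-1],
    [0,0,0,0,0,0.02,-1],
    [0,0,0,0,0,0.02,-1],
    [0,0,0,0,0,0.02,-1],
    [0,0,0,0,0,0.008,-1],
    [0,0,0,0,0,0,1],
    [0,0,0,0,0,0,1],
    [0,0,0,0,0,0,1],
    [0,0,0,0,0,0,1],
    [0,0,0,0,0,0,1],
  ],
  force=15,
)

```text
time: 3.15
ee_pos: [0.6172, 0.1575, 0.2743]
eef_rot: [0.151, 0.988, -0.01, 0.001]
ft_force: [-0.1, -0.9, -0.7]
width: 0.0546
```

Run:
```python
from go import *
delta([.623,.144,.272])
```

```text
ee [0.6172 0.1575 0.2743] F [-0.1 -0.9 -0.7] q [-0.57  0.35  0.32  1.38 -0.09  1.43  1.01] w 0.0546 toolX [-0.954  0.299 -0.006] toolY [ 0.299  0.954 -0.02 ] Z [-0.   -0.02 -1.  ]
tool delta [-0.0095 -0.0111  0.0026]
```

Request:
send_rows(
  steps=[
    [-1,0,0,-0.007,-0.008,0.002,0],
    [0,0,0,-0.002,-0.002,0,0],
    [0,0,0,0,0,0,1],
    [0,0,0,0,0,0,1],
    [0,0,0,0,0,0,1],
    [0,0,0,0,0,0,1],
    [0,0,0,0,0,0,1],
    [0,0,0,0,0,0,1],
    [0,0,0,0,0,0,1],
    [0,0,0,0,0,0,1],
  ],
  force=15,
)

```text
time: 4.15
ee_pos: [0.6241, 0.1444, 0.2732]
eef_rot: [0.151, 0.989, 0.0, 0.004]
ft_force: [0.8, 0.6, 0.0]
width: 0.0139
```

Run:
```python
from go import *
delta([.623,.144,.272])
```

```text
ee [0.6241 0.1444 0.2732] F [0.8 0.6 0. ] q [-0.54  0.35  0.32  1.39 -0.11  1.41  1.04] w 0.0139 toolX [-0.954  0.299 -0.007] toolY [0.299 0.954 0.001] Z [ 0.007 -0.001 -1.   ]
tool delta [ 0.0009 -0.0007  0.0012]
```

Gripped: the opening is 13.9 mm, which matches the 14 mm rod. Now I'll swing it along the arc, turning the tool with the door.

Request:
send_rows(
  steps=[
    [0,0,2,0.006,0.001,0,1],
    [0,0,3,0.0087,0.0016,0,1],
    [0,0,3,0.0087,0.0016,0,1],
    [0,0,3,0.0087,0.0016,0,1],
    [0,0,3,0.0087,0.0016,0,1],
    [0,0,3,0.0087,0.0016,0,1],
    [0,0,3,0.0087,0.0016,0,1],
    [0,0,2,0.006,0.001,0,1],
    [0,0,0,0,0,0,1],
    [0,0,0,0,0,0,1],
  ],
)

```text
time: 5.15
ee_pos: [0.5716, 0.1858, 0.2731]
eef_rot: [0.344, 0.939, 0.002, 0.005]
ft_force: [2.7, 0.4, -0.4]
width: 0.0134
```

```bash
cat >> go.py <<'E'
H=np.array([.6995,.2943])
def arc(Hh=H):
    s=read_state();M=R.from_quat(s["eef_rot"]).as_matrix();r=s["ee_pos"][:2]-Hh
    h=np.degrees(np.arctan2(r[1],r[0]))
    door=np.degrees(np.arctan2(-.165,-.035))-h
    print("radius",np.hypot(*r).round(4),"door deg",door%360,"tool yaw",np.degrees(np.arctan2(M[1,0],M[0,0])),"torque",s["torque"].round(2))
    for st in (2,3):
        tg=np.radians(h-st);X=np.r_[Hh+.1687*np.array([np.cos(tg),np.sin(tg)]),.272]
        print(st,(M.T@(X-s["ee_pos"])).round(4))
E
python3 - <<'E'
from go import *
delta([.5345,.329,.272]);arc()
E
```

```text
ee [0.5716 0.1858 0.2731] F [ 2.7  0.4 -0.4] q [-0.67  0.26  0.35  1.5  -0.08  1.39  0.54] w 0.0134 toolX [-0.764  0.645 -0.008] toolY [0.645 0.764 0.006] Z [ 0.01 -0.   -1.  ]
tool delta [0.1207 0.0854 0.0007]
radius 0.1677 door deg 37.725703067523426 tool yaw 139.8130990320249 torque [-0.19 -0.13 -0.07]
2 [0.006  0.0001 0.0011]
3 [0.0088 0.0007 0.0011]
```

Request:
send_rows(
  steps=[
    [0,0,2,0.006,0.001,0,1],
    [0,0,3,0.0087,0.0012,0,1],
    [0,0,3,0.0087,0.0012,0,1],
    [0,0,3,0.0087,0.0012,0,1],
    [0,0,3,0.0087,0.0012,0,1],
    [0,0,3,0.0087,0.0012,0,1],
    [0,0,3,0.0087,0.0012,0,1],
    [0,0,3,0.0087,0.0012,0,1],
    [0,0,2,0.006,0.001,0,1],
    [0,0,0,0,0,0,1],
  ],
)

```text
time: 6.15
ee_pos: [0.5385, 0.247, 0.2731]
eef_rot: [0.544, 0.839, 0.004, 0.007]
ft_force: [-0.4, 1.0, 1.4]
width: 0.0139
```

Run:
```python
from go import *
delta([.5345,.329,.272]);arc()
```

```text
ee [0.5385 0.247  0.2731] F [-0.4  1.   1.4] q [-0.81  0.24  0.35  1.53 -0.07  1.38 -0.03] w 0.0139 toolX [-0.409  0.913 -0.008] toolY [0.913 0.409 0.014] Z [ 0.016 -0.001 -1.   ]
tool delta [0.0765 0.0298 0.001 ]
radius 0.1678 door deg 61.643402494832 tool yaw 114.12182767329283 torque [-0.19  0.48  0.06]
2 [ 0.0059 -0.      0.0011]
3 [0.0088 0.0005 0.0011]
```

Request:
send_rows(
  steps=[
    [0,0,2,0.006,0.001,0,1],
    [0,0,3,0.0087,0.001,0,1],
    [0,0,3,0.0087,0.001,0,1],
    [0,0,3,0.0087,0.001,0,1],
    [0,0,3,0.0087,0.001,0,1],
    [0,0,3,0.0087,0.001,0,1],
    [0,0,3,0.0087,0.001,0,1],
    [0,0,3,0.0087,0.001,0,1],
    [0,0,2,0.006,0.001,0,1],
    [0,0,0,0,0,0,1],
  ],
)

```text
time: 7.15
ee_pos: [0.5327, 0.3146, 0.2731]
eef_rot: [0.714, 0.7, 0.002, 0.006]
ft_force: [-1.3, 0.4, 1.6]
width: 0.0134
```

Run:
```python
from go import *
delta([.5345,.329,.272]);arc()
```

```text
ee [0.5327 0.3146 0.2731] F [-1.3  0.4  1.6] q [-0.91  0.3   0.37  1.45 -0.1   1.4  -0.55] w 0.0134 toolX [ 0.02   1.    -0.005] toolY [ 1.    -0.02   0.011] Z [ 0.011 -0.005 -1.   ]
tool delta [0.0145 0.0015 0.0011]
radius 0.168 door deg 84.94856876549136 tool yaw 88.87207993463286 torque [0.07 0.68 0.06]
2 [0.0059 0.     0.0011]
3 [0.0088 0.0004 0.0011]
```

Request:
send_rows(
  steps=[
    [0,0,2,0.005,0,0,1],
    [0,0,2,0.005,0.001,0,1],
    [0,0,1,0.004,0.001,0,1],
    [0,0,0,0,0,0,1],
    [0,0,0,0,0,0,1],
    [0,0,0,0,0,0,1],
    [0,0,0,0,0,0,1],
    [0,0,0,0,0,0,1],
    [0,0,0,0,0,0,1],
    [0,0,0,0,0,0,1],
  ],
)

```text
time: 8.15
ee_pos: [0.5343, 0.3253, 0.2731]
eef_rot: [0.741, 0.672, 0.001, 0.004]
ft_force: [-3.1, 1.3, 1.6]
width: 0.0135
```

Run:
```python
from go import *
delta([.5345,.329,.272]);arc()
from bench import camera,camera_params
import cv2
for n in("scene","side"):
    p,d=camera(n);cv2.imwrite(f"pics/{n}2.png",p);np.save(f"pics/{n}2.npy",d);q=camera_params(n)
    np.savez(f"pics/{n}2p.npz",**q)
from h import *
for n in("scene","side"):
    p,d,P,red,K,T=cloud(n,"2")
    m=red&(P[...,0]>.45)&(P[...,0]<.7)&(P[...,1]>.2)&(P[...,1]<.36)&(P[...,2]>.15)&(P[...,2]<.225)
    Q=P[m][:,:2].astype(np.float32)
    if len(Q)>20:
        v=cv2.fitLine(Q,cv2.DIST_HUBER,0,.01,.01).ravel();print(n,len(Q),Q.min(0),Q.max(0),np.degrees(np.arctan2(v[1],v[0])))
```

```text
ee [0.5343 0.3253 0.2731] F [-3.1  1.3  1.6] q [-0.92  0.32  0.38  1.43 -0.11  1.41 -0.63] w 0.0135 toolX [ 0.097  0.995 -0.004] toolY [ 0.995 -0.097  0.006] Z [ 0.006 -0.004 -1.   ]
tool delta [ 0.0037 -0.0002  0.0011]
radius 0.1681 door deg 88.66244671746517 tool yaw 84.42371733754378 torque [0.07 0.86 0.12]
2 [ 0.0059 -0.      0.0011]
3 [0.0088 0.0004 0.0011]
scene 132 [0.5361781  0.28705534] [0.6997239  0.33245337] -9.957905
side 1066 [0.50277156 0.28305689] [0.69826674 0.32449108] 0.99021316
```

View pics/side2.png

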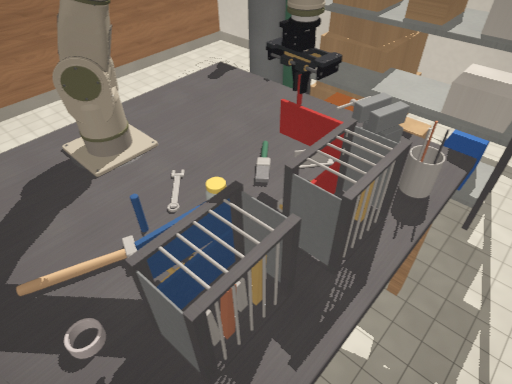

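View pics/scene2.png

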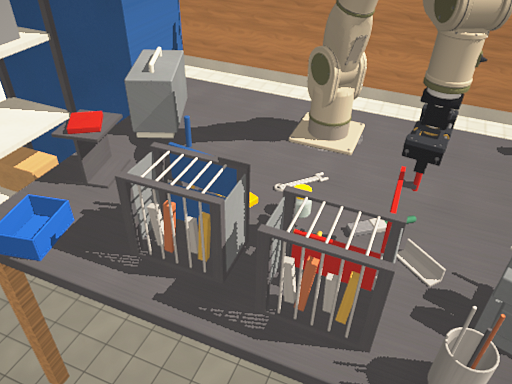

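The upper door now stands at about 89° and the lower door is still shut. The side fit puts the panel 1° short. I'll nudge it slightly, then release.

Request:
send_rows(
  steps=[
    [0,0,0,0.0045,0,0,1],
    [0,0,0,0,0,0,1],
    [0,0,0,0,0,0,1],
    [0,0,0,0,0,0,1],
    [0,0,0,0,0,0,-0.2],
    [0,0,0,0,0,0,-0.2],
    [0,0,0,0,0,0,-0.2],
    [0,0,0,0,0,0,-0.2],
    [0,0,0,0,0,0,-0.2],
    [0,0,0,0,0,0,-0.2],
  ],
)

```text
time: 9.25
ee_pos: [0.537, 0.3282, 0.273]
eef_rot: [0.742, 0.671, 0.001, 0.005]
ft_force: [0.2, 0.1, 0.5]
width: 0.0498
```

Run:
```python
from go import *
delta([.5345,.329,.272]);arc()
```

```text
ee [0.537  0.3282 0.273 ] F [0.2 0.1 0.5] q [-0.92  0.33  0.38  1.42 -0.11  1.41 -0.64] w 0.0498 toolX [ 0.1    0.995 -0.005] toolY [ 0.995 -0.1    0.01 ] Z [ 0.009 -0.006 -1.   ]
tool delta [ 0.0005 -0.0026  0.001 ]
radius 0.166 door deg 89.81088978410617 tool yaw 84.23895259306602 torque [-0.1   0.08  0.05]
2 [ 0.0061 -0.002   0.001 ]
3 [ 0.009  -0.0015  0.001 ]
```

Released with about 18 mm clear on each side. Now I'll lift straight up.

Request:
send_rows(
  steps=[
    [0,0,0,0,-0.002,-0.01,-0.2],
    [0,0,0,0,0,-0.015,-0.2],
    [0,0,0,0,0,-0.015,-0.2],
    [0,0,0,0,0,-0.02,-0.2],
    [0,0,0,0,0,-0.02,-0.2],
    [0,0,0,0,0,-0.02,-0.2],
    [0,0,0,0,0,-0.02,-0.2],
    [0,0,0,0,0,-0.02,-0.2],
    [0,0,0,0,0,0,-0.2],
    [0,0,0,0,0,0,-0.2],
  ],
)

```text
time: 10.25
ee_pos: [0.532, 0.3292, 0.4251]
eef_rot: [0.742, 0.671, 0.003, 0.006]
ft_force: [0.1, -0.5, -0.7]
width: 0.0521
```

Run:
```python
from go import *
delta([.5345,.329,.4])
from bench import camera,camera_params
import cv2
for n in("scene","side"):
    p,d=camera(n);cv2.imwrite(f"pics/{n}3.png",p);np.save(f"pics/{n}3.npy",d);q=camera_params(n)
    np.savez(f"pics/{n}3p.npz",**q)
from h import *
for n in("scene","side"):
    p,d,P,red,K,T=cloud(n,"3")
    b=red&(P[...,0]>.45)&(P[...,0]<.75)&(P[...,1]>.05)&(P[...,1]<.36)
    for nm,m in (("panel",b&(P[...,2]>.15)&(P[...,2]<.225)&(P[...,0]<.69)),("rod",b&(P[...,2]>.25)),("lower",b&(P[...,2]<.12)&(P[...,0]>.66))):
        Q=P[m][:,:2].astype(np.float32)
        if len(Q)>5:
            v=cv2.fitLine(Q,cv2.DIST_HUBER,0,.01,.01).ravel();print(n,nm,len(Q),Q.min(0),Q.max(0),Q.mean(0),P[m][:,2].max(),np.degrees(np.arctan2(v[1],v[0])))
```

```text
ee [0.532  0.3292 0.4251] F [ 0.1 -0.5 -0.7] q [-0.91  0.32  0.4   1.13 -0.11  1.71 -0.65] w 0.0521 toolX [ 0.1    0.995 -0.003] toolY [ 0.995 -0.1    0.013] Z [ 0.013 -0.004 -1.   ]
tool delta [0.0002 0.0022 0.0252]
scene panel 27 [0.53617924 0.32604015] [0.54402715 0.33660242] [0.54010266 0.33238804] 0.2248170486300668 84.931366
scene rod 127 [0.5306782 0.3249156] [0.5457125 0.3367889] [0.5399225  0.33060986] 0.3006769682814732 77.801636
scene lower 1001 [0.6984505  0.09785349] [0.7078696  0.29135936] [0.7035114  0.20410936] 0.11997815186106253 89.55336
side panel 1053 [0.5018856  0.28796574] [0.6899837  0.33064702] [0.58372754 0.29190126] 0.22495650766471076 -0.31162056
side rod 61 [0.533038   0.32225248] [0.5432041 0.3303507] [0.53888226 0.32630998] 0.2978811913850752 15.333056
side lower 210 [0.7037594 0.1858587] [0.7076944  0.28594485] [0.70554495 0.24519189] 0.11930057535298 89.53262
```

View pics/side3.png

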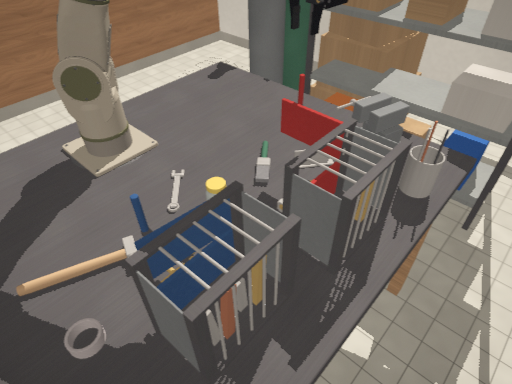

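View pics/scene3.png

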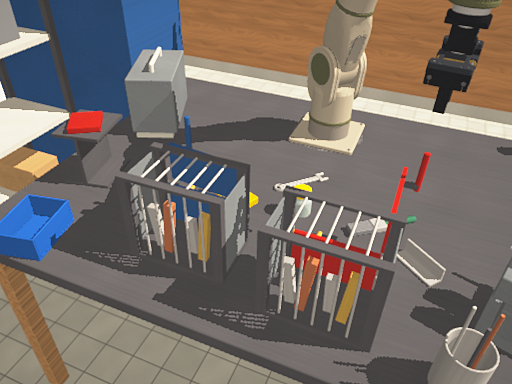

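The upper panel line lies at -0.3° and the lower door's line at 89.5°, so the upper half stands at 89.8° to the cage. The gripper is clear above it.

```bash
python3 -c "
from bench import *
print(close_job())"
```

```text
the job is handed in; nothing more can be done
None
```

The red cage's upper half door is open and standing about square to the cage, and the job is handed in. I took the rod from above, swung the door out along its hinge arc, let go and lifted clear. It took about 10.4 s of the 32 s allowed.

- **Upper door:** with the gripper clear above the rod, the side camera put the panel at 89.8° to the shut lower door. The rod's position, seen from both cameras, agrees to within a few millimetres.
- **Lower door:** it is still shut, in line with the cage front. I did not measure the bolt itself; nothing touched it.
- **Blue cage:** it looks unchanged in the pictures, and the arm never went near it.
- **Forces:** the wrist force was at most about 3.5 N in the readings I took between moves.
- **Correction:** on the way down the tool drifted about 15 mm. I corrected this before the fingers closed on the rod.
- **Failed check:** while the gripper still held the rod, the scene camera's panel fit gave -10°. It saw the door nearly edge-on with the rod mixed in, so I went by the side view.

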